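Torque down the tall powder die with its click wrench

ROBOT

A 6-joint arm with a two-finger parallel gripper is mounted at the origin on a cart in front of the work surface, level with it; the furniture and walls round the work are solid. World frame = base frame: x ahead of the robot, y to its left, z up, the work surface at z = 0. Lengths are in m, angles in rad, forces in N, time in s.
With the tool pointing down it reaches from about 0.325 to 0.85 m from the base axis. Payload 15.5 kg.
Tool frame: the origin (TCP) lies between the finger pads; the fingertips stand 8 mm ahead of it and the grasp point (between the pads) lies 11 mm behind it; z points along the fingers, y is the line along which they close (so a half turn about z gives the same grasp; the last joint's range is limited). The gripper opens to 91 mm and grips with 3 to 60 N. Pads are 32 mm wide; open, the fingers measure 118 mm over their backs; the gripper's body (76 mm by 178 mm) begins 60 mm behind the grasp point.
Start: joints at [1.02, 0.494, 1.345, -0, 1.302, -0.096], TCP at [0.275, 0.561, 0.222] pointing down, gripper open.
Joint ranges: [-2.91, 2.91], [-0.82, 2.16], [0.22, 2.67], [-1.22, 4.37], [0.12, 2.79], [-3.08, 3.08]. Speed limits (rad/s): [1.89, 1.89, 2.57, 3.01, 3.01, 3.01].

INTERFACE

Orientations are given as a unit quaternion [w, x, y, z].
In Python, from station import ctrl, eyes gives the robot as it stands.
- The arm moves only by the shell command python3 -m pendant 'ROWS'. ROWS is a JSON object of lists of equal length, an entry for each row: "delta_pos": the shift along the tool's x, y, z in mm, a list of three; "twist": the turn, a rotation vector about the tool's x, y, z in rad, a list of three; "hand": the opening in per cent of the stroke, from 0 (shut) to 100 (fully open). A call has 1 to 8 rows; each row shifts and turns the commanded pose from where the row before left it, along the tool's axes as they then stand; what a row does not reach is not made up. A row lasts 1/12 s, in which the tool goes at most 41.7 mm and 7.16 degrees, less where a joint would pass 70% of its speed; a pose out of reach is approached as far as the arm can. A call is refused whole if a number of a shift passes 41.7 or a number of a turn 0.125, either way. A call with a gripper value outside its range is refused whole. The fingers move at their own pace and stop on an object; the grip force is fixed at half the most. Time passes only in rows, so rows that do not move let the fingers close. It gives the time, the measured TCP pose, the force, the opening and the grip force at its end, in the units of the state.
- ctrl.state(): the state, without advancing time (a new reading comes with each control period).
- eyes.grab_frame(name): name is "scene" or "top" or "wrist"; returns a dict with "image" (420x560x3 uint8, red, green, blue), "fx", "fy", "cx", "cy" (pixels), "k1" (the pictures are not rectified: a ray, as slopes to the right and down, at radius r is drawn at 1 + k1 r^2 times it, then the intrinsics apply), "pose" (4x4, takes a point from camera to world coordinates); the wrist camera has in their place "hand_eye" (4x4, takes a point from camera to tool coordinates, whose origin is the TCP and whose axes are the flange's). Camera axes: x right, y down, z forward; pixel columns grow to the right and rows downward; lengths in m; the calibration is good to about 2 mm. A picture is of the moment at which its call begins: read the wrist's pose just before it. There is no depth.
- ctrl.hand_in(): hands the job in; it is judged then, once.
The state is a dict: "t": time; "joints": joint angles; "dq": joint speeds; "effort": joint torques, N m; "tcp_pos": TCP position; "tcp_rot": TCP orientation; "contact_force": force on the tool from outside, world axes, zero at the start; "moment": the same for the moment, N m; "opening": finger opening in m; "finger_force": force on a finger pad.
Only numpy, scipy, OpenCV 4.12 (cv2) and the standard library are available. Lean on these libraries where they do the work, as an engineer would, in place of code of your own. Each camera call takes 0.05 s, during which the arm holds its last target. There are 200 camera calls.

TASK

Two steel powder dies, a tall one and a low one, each have a click wrench sitting on their clamp nut. Tighten the tall die: swing its wrench handle clockwise (seen from above) until the nut seats and the handle breaks over at its pivot with a click, stop at once instead of driving the bent handle on to the end of its play, then let go and move clear so that it springs back straight. Leave the low die's wrench alone.

Things in the scene. Friction and masses are not known exactly. Their poses are not given: they have to be found in the camera images.
- tall_grip (a point): Point on the centre line of the black round grip (25 mm thick, 52 mm of it inward and 44 mm outward of here) of the wrench on the TALL die (fixed steel cylinder, foot 90 mm across). 115 mm above the table. x points out along the handle, z up; while straight, the nut's vertical axis is 150 mm behind (-x). It swings only level; tightening moves it toward its own -y. Push from the side or pinch.
- tall_nut (a joint): Turn of the tall die's clamp nut with the wrench head, rad; grows clockwise seen from above (tightening). Starts between 0 and 0.35, runs with about 3 N of push at the grip point, stops hard (seated) at 0.70, stays where it is left. The wrench is already on the nut and stays on it.
- tall_click (a joint): Bend of the tall die's wrench at its pivot, 32 mm from the nut axis, rad: 0 straight, grows as the handle bends on clockwise, hard stop at 0.45 (end of its play). Stays 0 until the nut is seated and the push at the grip point reaches 10 N, then gives way; the push falls steadily to about half at 0.3 and under 3 N at 0.45. Let go, it springs back to 0.
- low_grip (a point): The same point on the identical wrench of the LOW die, 65 mm above the table; to be left alone. The two dies stand left and right of each other, 0.35 to 0.6 m apart, either on either side; both handles point roughly back at the robot.

How it is judged:
By the outcome, as a careful person would: the job done as asked, in the order asked, and still so for the second after the job is handed in, with the robot touching nothing.
It also fails if it takes over 35 s, if anything falls off the work surface, if the arm or the gripper's body presses on something with over 40 N, if the wrist force passes 120 N, or if a joint passes its speed limit or range.

## Working session

There is one attempt and no reset: what is moved stays moved. The work goes in short steps, Python scripts to look and compute and a shell command to move; the robot and the scene stay as the last step left them, time stands still between calls to the robot, and variables do not carry over. Pictures are saved under pics/ and viewed, at most 10 in all, crops included, and the job is handed in when it is done.

```bash
mkdir -p pics; ls; python3 - <<'E'
from station import ctrl, eyes
import cv2, json, numpy as np
s=ctrl.state(); print(s)
for n in("top","scene"):
    f=eyes.grab_frame(n); cv2.imwrite(f"pics/{n}0.png",f["image"][:,:,::-1])
    print(n,{k:(np.round(v,4).tolist() if k!="image" else 0) for k,v in f.items()})
E
```

```text
pics
{'t': 0.0, 'joints': array([ 1.02051903e+00,  4.94154419e-01,  1.34613399e+00, -2.85339883e-06,
        1.30251537e+00, -9.54742218e-02]), 'dq': array([-1.02149553e-03,  5.05927055e-04,  3.56249664e-04, -1.54400841e-03,
        1.60308174e-03, -3.16306015e-05]), 'effort': array([-2.43441252e-05, -8.78847957e+01, -3.81846535e+01,  7.05921371e-02,
        5.34338085e-02, -1.48709314e-04]), 'tcp_pos': array([0.27433874, 0.56115229, 0.22135519]), 'tcp_rot': array([-1.90836682e-04,  2.25446313e-01,  9.74255405e-01, -5.74704835e-04]), 'contact_force': array([ 0.93367819,  0.40189635, -1.09713555]), 'moment': array([ 0.02728968,  0.01065193, -0.00196783]), 'finger_force': 0.0, 'opening': 0.09092106043389543}
top {'image': 0, 'fx': 385.3198, 'fy': 385.3198, 'cx': 265.9873, 'cy': 207.7039, 'k1': -0.0151, 'pose': [[-0.0745, -0.9757, 0.2059, 0.3544], [-0.9972, 0.073, -0.015, -0.0481], [-0.0003, -0.2064, -0.9785, 0.9758], [0.0, 0.0, 0.0, 1.0]]}
scene {'image': 0, 'fx': 395.5992, 'fy': 395.5992, 'cx': 278.8929, 'cy': 203.2218, 'k1': -0.0099, 'pose': [[0.8162, 0.2981, -0.4949, 1.0029], [0.5773, -0.4509, 0.6807, -0.6848], [-0.0203, -0.8413, -0.5402, 0.6292], [0.0, 0.0, 0.0, 1.0]]}
```

View pics/top0.png

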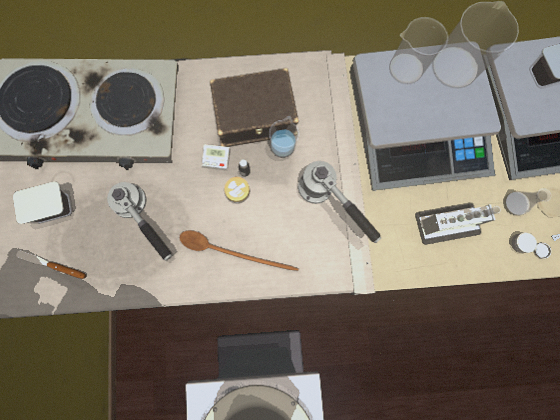

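View pics/scene0.png

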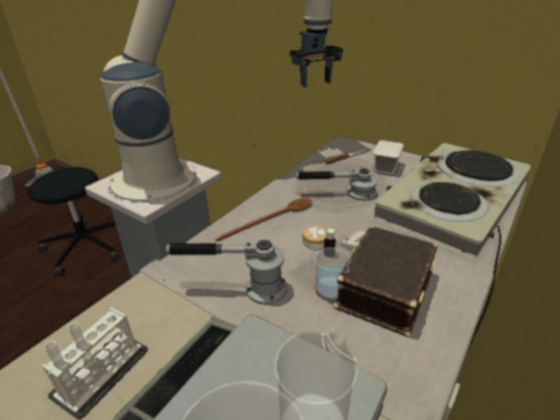

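The tall die is on the robot's right: top view nut near (322,172), grip about (345,203) to (378,240). The low die is at left, near (127,197).

```bash
python3 - <<'E'
import cv2,numpy as np
a=cv2.imread("pics/top0.png")[150:255,285:395]; b=cv2.imread("pics/scene0.png")[225:310,155:300]
a=cv2.resize(a,None,fx=5,fy=5,interpolation=2)
b=cv2.resize(b,(0,0),fx=3.5,fy=3.5,interpolation=2)
cv2.imwrite("pics/c1.png",a);cv2.imwrite("pics/c2.png",b)
E
cat > h.py <<'E'
import numpy as np,cv2
def ray(f,u,v):
    K=np.array([[f["fx"],0,f["cx"]],[0,f["fy"],f["cy"]],[0,0,1.]])
    p=np.array([(u-f["cx"])/f["fx"],(v-f["cy"])/f["fy"]]);q=p.copy()
    for _ in range(8): q=p/(1+f["k1"]*(q@q))
    T=np.array(f["pose"]);return T[:3,3],T[:3,:3]@np.r_[q,1]
def onz(f,u,v,z):
    o,d=ray(f,u,v);return o+d*(z-o[2])/d[2]
E
```

```text
(no output)
```

View pics/c1.png

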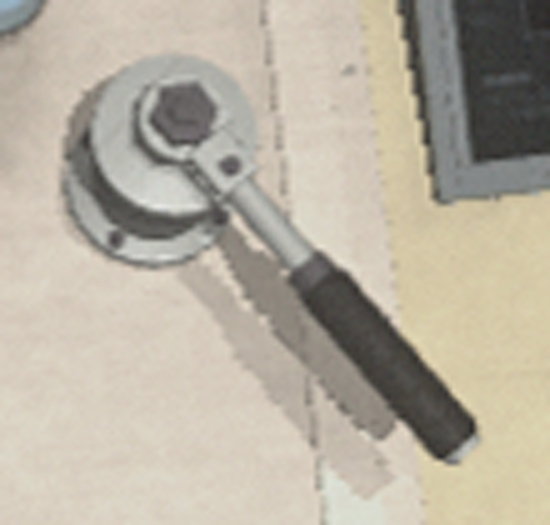

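View pics/c2.png

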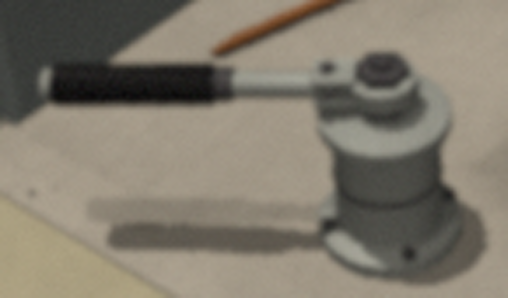

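In the crop, the grip's centre line runs from (312,272) to (458,443), the pivot is at (231,165) and the nut at (184,112).

```bash
python3 - <<'E'
from station import ctrl, eyes
from h import *
f=eyes.grab_frame("top"); g=eyes.grab_frame("scene")
C=lambda u,v,z:onz(f,285+u/5,150+v/5,z)
a=C(312,272,.115);b=C(458,443,.115);n=C(184,112,.13);p=C(231,165,.125)
ax=(b-a)/np.linalg.norm(b-a)
print(a,b,np.linalg.norm(b-a),n,p,ax)
print("nut from grip",a+ax*52-ax*150, "G",a+ax*52, "dir",np.degrees(np.arctan2(ax[1],ax[0])))
S=lambda u,v,z:onz(g,155+u/3.5,225+v/3.5,z)
print(S(215,82,.115),S(50,82,.115))
for z in(0,.045): print(z,onz(f,285+145/5,150+200/5,z))
# scales/left edge near and other objects at right
print("scale corner",C(440,200,.05),"rack",onz(f,420,245,.06))
E
```

```text
[ 0.52935049 -0.24776334  0.115     ] [ 0.44620995 -0.30404584  0.115     ] 0.10039954252305519 [ 0.60520273 -0.19467436  0.13      ] [ 0.57992792 -0.21436087  0.125     ] [-0.82809674 -0.56058523  0.        ]
nut from grip [81.68283055 54.68958893  0.115     ] G [-42.53167975 -29.39819516   0.115     ] dir -145.90372022730963
[ 0.52401797 -0.24796926  0.115     ] [ 0.44282065 -0.30251962  0.115     ]
0 [ 0.5975436  -0.19183297  0.        ]
0.045 [ 0.58633274 -0.1852064   0.045     ]
scale corner [ 0.57419162 -0.33063063  0.05      ] rack [ 0.42900024 -0.42191305  0.06      ]
```

```bash
R='[-25,-28.5,0]'; python3 -m pendant '{"delta_pos":[[-25,-28.5,0],[-25,-28.5,0],[-25,-28.5,0],[-25,-28.5,0],[-25,-28.5,0],[-25,-28.5,0],[-25,-28.5,0],[-25,-28.5,0]],"twist":[[0,0,0],[0,0,0],[0,0,0],[0,0,0],[0,0,0],[0,0,0],[0,0,0],[0,0,0]],"hand":[0,0,0,0,0,0,0,0]}'
python3 -m pendant '{"delta_pos":[[-25,-28.5,0],[-25,-28.5,0],[-25,-28.5,0],[-25,-28.5,0],[-25,-28.5,0],[-25,-28.5,0],[-25,-28.5,0],[-25,-28.5,0]],"twist":[[0,0,0],[0,0,0],[0,0,0],[0,0,0],[0,0,0],[0,0,0],[0,0,0],[0,0,0]],"hand":[0,0,0,0,0,0,0,0]}'
python3 -m pendant '{"delta_pos":[[0,0,0],[0,0,0],[0,0,0],[0,0,0],[0,0,0],[0,0,0],[0,0,0],[0,0,0]],"twist":[[0,0,0.123],[0,0,0.123],[0,0,0.123],[0,0,0.123],[0,0,0.123],[0,0,0.123],[0,0,0.123],[0,0,0.123]],"hand":[0,0,0,0,0,0,0,0]}'
python3 -m pendant '{"delta_pos":[[0,0,0],[0,0,0],[0,0,0],[0,0,0],[0,0,0],[0,0,0],[0,0,0],[0,0,0]],"twist":[[0,0,0.123],[0,0,0.123],[0,0,0.123],[0,0,0.123],[0,0,0.123],[0,0,0.123],[0,0,0.123],[0,0,0.123]],"hand":[0,0,0,0,0,0,0,0]}'
cat > st.py <<'E'
from station import ctrl
from h import *
from scipy.spatial.transform import Rotation as Rn
s=ctrl.state();q=s["tcp_rot"];R=Rn.from_quat([q[1],q[2],q[3],q[0]]).as_matrix()
G=np.array([.485,-.277,.115]);ax=np.array([-.828,-.5606,0])
print("t",s["t"],"p",s["tcp_pos"].round(4),"R",R.round(3).tolist(),"j",s["joints"].round(2),"F",s["contact_force"].round(1),"op",s["opening"])
y=np.array([.5606,-.828,0]); tgt=G+.045*y;tgt[2]=.106
print("to target, tool mm",(R.T@(tgt-s["tcp_pos"])*1e3).round(1),"yaw err y",np.arctan2(np.cross(R[:,1],y)[2],R[:,1]@y))
E
python3 st.py
```

```text
t: 0.87
tcp_pos: [0.354, 0.2671, 0.222]
tcp_rot: [0.0, 0.225, 0.974, 0.0]
contact_force: [1.6, -0.3, 0.7]
opening: 0.041
finger_force: 0.0
t: 1.53
tcp_pos: [0.4336, -0.0258, 0.222]
tcp_rot: [0.0, 0.226, 0.974, 0.0]
contact_force: [1.5, 0.5, 0.5]
opening: 0.0007
finger_force: 0.0
t: 2.2
tcp_pos: [0.4335, -0.0239, 0.2219]
tcp_rot: [-0.0, 0.661, 0.75, -0.0]
contact_force: [0.2, 0.7, -0.5]
opening: 0.0005
finger_force: 0.0
t: 2.87
tcp_pos: [0.4335, -0.0239, 0.2219]
tcp_rot: [-0.0, 0.937, 0.349, -0.0]
contact_force: [-0.3, 0.5, 0.1]
opening: 0.0005
finger_force: 0.0
t 2.8667 p [ 0.4335 -0.0239  0.2219] R [[0.757, 0.654, -0.0], [0.654, -0.757, 0.0], [-0.0, -0.0, -1.0]] j [-0.19  0.23  1.79 -0.    1.13  0.67] F [-0.3  0.5  0.1] op 0.00046663733596391153
to target, tool mm [-131.8  269.9  115.9] yaw err y -0.11752265645788537
```

```bash
python3 -m pendant '{"delta_pos":[[-16.5,33.7,0],[-16.5,33.7,0],[-16.5,33.7,0],[-16.5,33.7,0],[-16.5,33.7,0],[-16.5,33.7,0],[-16.5,33.7,0],[-16.5,33.7,0]],"twist":[[0,0,0],[0,0,0],[0,0,0],[0,0,0],[0,0,0],[0,0,0],[0,0,0],[0,0,0.118]],"hand":[0,0,0,0,0,0,0,0]}'
python3 st.py; python3 - <<'E'
from station import eyes
import cv2
f=eyes.grab_frame("top")["image"][:,:,::-1]
cv2.imwrite("pics/t1.png",cv2.resize(f[120:280,260:480],None,fx=3.6,fy=3.6,interpolation=2))
E
```

```text
t: 3.53
tcp_pos: [0.5118, -0.3156, 0.2218]
tcp_rot: [-0.0, 0.955, 0.297, -0.0]
contact_force: [1.0, -0.2, -0.0]
opening: -0.0001
finger_force: 0.0
t 3.5333 p [ 0.5118 -0.3156  0.2218] R [[0.823, 0.568, -0.0], [0.568, -0.823, 0.0], [-0.0, -0.0, -1.0]] j [-0.65  0.46  1.41  0.    1.28  0.32] F [ 1.  -0.2 -0. ] op -5.394363449181844e-05
to target, tool mm [ -0.5  -2.  115.8] yaw err y -0.00831898652107934
```

View pics/t1.png

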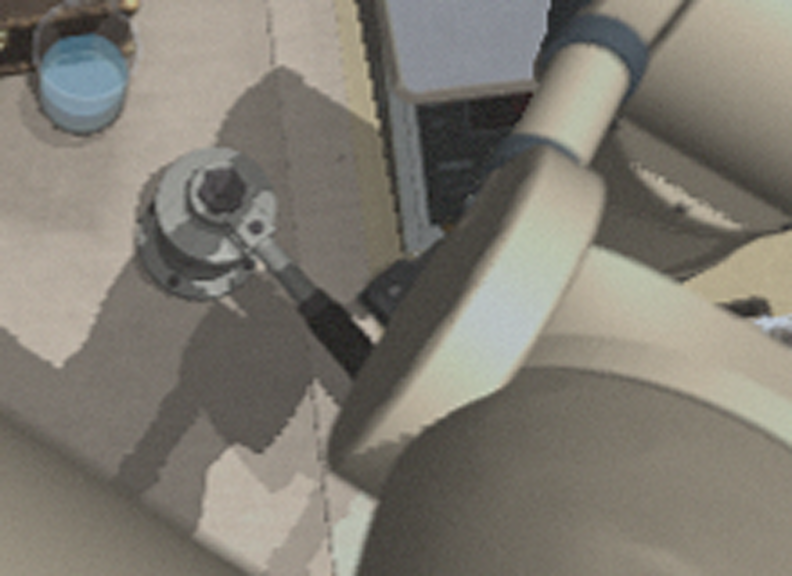

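The gripper stands to the right of the handle, grip around (335,330) in the crop, nut at (222,188). The side approach is clear, so I'm descending.

```bash
python3 -m pendant '{"delta_pos":[[0,0,20],[0,0,20],[0,0,20],[0,0,20],[0,0,20],[0,0,16],[0,0,0]],"twist":[[0,0,0],[0,0,0],[0,0,0],[0,0,0],[0,0,0],[0,0,0],[0,0,0]],"hand":[0,0,0,0,0,0,0]}'
python3 -m pendant '{"delta_pos":[[0,-5,0],[0,-5,0],[0,-4,0],[0,-4,0],[0,-4,0]],"twist":[[0,0,0],[0,0,0],[0,0,0],[0,0,0],[0,0,0]],"hand":[0,0,0,0,0]}'
```

```text
t: 4.17
tcp_pos: [0.5103, -0.3126, 0.1029]
tcp_rot: [-0.002, 0.955, 0.296, -0.001]
contact_force: [-1.2, 0.7, -0.2]
opening: 0.0009
finger_force: 0.0
t: 4.58
tcp_pos: [0.4993, -0.2953, 0.1068]
tcp_rot: [0.001, 0.955, 0.296, 0.0]
contact_force: [1.0, -3.6, 0.4]
opening: 0.0004
finger_force: 2.9
```

```bash
python3 -m pendant '{"delta_pos":[[-0.7,-4.5,0],[-0.7,-4.5,0],[-0.7,-4.5,0],[-0.7,-4.5,0],[-0.7,-4.5,0],[-0.7,-4.5,0],[-0.7,-4.5,0],[-0.7,-4.5,0]],"twist":[[0,0,0.03],[0,0,0.03],[0,0,0.03],[0,0,0.03],[0,0,0.03],[0,0,0.03],[0,0,0.03],[0,0,0.03]],"hand":[0,0,0,0,0,0,0,0]}'
python3 -m pendant '{"delta_pos":[[-0.7,-4.5,0],[-0.7,-4.5,0]],"twist":[[0,0,0.03],[0,0,0.03]],"hand":[0,0]}'; python3 st.py
```

```text
t: 5.25
tcp_pos: [0.478, -0.2669, 0.1067]
tcp_rot: [0.001, 0.984, 0.179, 0.001]
contact_force: [2.4, -2.2, 1.3]
opening: 0.0007
finger_force: 1.6
t: 5.42
tcp_pos: [0.4737, -0.2589, 0.1067]
tcp_rot: [0.001, 0.989, 0.149, 0.001]
contact_force: [3.5, -2.0, 0.2]
opening: 0.0002
finger_force: 1.6
t 5.4167 p [ 0.4737 -0.2589  0.1067] R [[0.956, 0.295, 0.002], [0.295, -0.956, -0.002], [0.002, 0.002, -1.0]] j [-0.61  0.52  1.69 -0.    0.93  0.66] F [ 3.5 -2.   0.2] op 0.00023495974717115264
to target, tool mm [18.6 63.7  0.9] yaw err y 0.2958474799202407
```

```bash
for i in 1 2 3 4; do :; done
python3 -m pendant '{"delta_pos":[[-0.5,-3,0],[-0.5,-3,0]],"twist":[[0,0,0.02],[0,0,0.02]],"hand":[0,0]}' | grep -E "pos|contact|finger"
python3 -m pendant '{"delta_pos":[[-0.5,-3,0],[-0.5,-3,0]],"twist":[[0,0,0.02],[0,0,0.02]],"hand":[0,0]}' | grep -E "pos|contact|finger"
```

```text
tcp_pos: [0.4708, -0.2534, 0.1065]
contact_force: [3.4, -2.7, 1.1]
finger_force: 1.7
tcp_pos: [0.468, -0.2476, 0.1062]
contact_force: [2.1, -2.2, 1.7]
finger_force: 1.7
```

```bash
python3 -m pendant '{"delta_pos":[[-0.5,-3,0]],"twist":[[0,0,0.02]],"hand":[0]}' | grep -E "pos|contact|finger"
python3 -m pendant '{"delta_pos":[[-0.5,-3,0]],"twist":[[0,0,0.02]],"hand":[0]}' | grep -E "pos|contact|finger"
```

```text
tcp_pos: [0.4667, -0.2447, 0.1061]
contact_force: [2.0, -2.5, 1.2]
finger_force: 1.7
tcp_pos: [0.4656, -0.2418, 0.106]
contact_force: [3.1, -2.9, 0.4]
finger_force: 1.7
```

```bash
python3 -m pendant '{"delta_pos":[[-0.5,-3,0]],"twist":[[0,0,0.02]],"hand":[0]}' | grep -E "pos|contact|finger"
python3 -m pendant '{"delta_pos":[[-0.5,-3,0]],"twist":[[0,0,0.02]],"hand":[0]}' | grep -E "pos|contact|finger"
```

```text
tcp_pos: [0.4645, -0.2389, 0.1059]
contact_force: [3.0, -3.4, 1.3]
finger_force: 1.7
tcp_pos: [0.4635, -0.236, 0.1059]
contact_force: [2.8, -2.5, 1.9]
finger_force: 1.7
```

```bash
python3 -m pendant '{"delta_pos":[[-0.5,-3,0],[-0.5,-3,0]],"twist":[[0,0,0.02],[0,0,0.02]],"hand":[0,0]}' | grep -E "pos|contact|finger"
python3 -m pendant '{"delta_pos":[[-0.5,-3,0]],"twist":[[0,0,0.02]],"hand":[0]}' | grep -E "pos|contact|finger"
```

```text
tcp_pos: [0.4617, -0.2301, 0.1059]
contact_force: [2.3, -3.1, 0.7]
finger_force: 1.6
tcp_pos: [0.4609, -0.2272, 0.1059]
contact_force: [1.9, -3.2, 1.1]
finger_force: 1.6
```

```bash
python3 -m pendant '{"delta_pos":[[-0.5,-3,0],[-0.5,-3,0]],"twist":[[0,0,0.02],[0,0,0.02]],"hand":[0,0]}' | grep -E "pos|contact|finger"
```

```text
tcp_pos: [0.4595, -0.2212, 0.1059]
contact_force: [3.0, -2.8, 1.0]
finger_force: 1.6
```

```bash
python3 -m pendant '{"delta_pos":[[-0.5,-3,0]],"twist":[[0,0,0.02]],"hand":[0]}' | grep -E "pos|contact|finger"
python3 -m pendant '{"delta_pos":[[-0.5,-3,0]],"twist":[[0,0,0.02]],"hand":[0]}' | grep -E "pos|contact|finger"
```

```text
tcp_pos: [0.4589, -0.2183, 0.1059]
contact_force: [2.4, -4.0, 0.5]
finger_force: 1.6
tcp_pos: [0.4583, -0.2153, 0.1059]
contact_force: [2.5, -3.6, 0.4]
finger_force: 1.6
```

```bash
python3 -m pendant '{"delta_pos":[[-0.5,-3,0]],"twist":[[0,0,0.02]],"hand":[0]}' | grep -E "pos|contact|finger"
python3 -m pendant '{"delta_pos":[[-0.5,-3,0]],"twist":[[0,0,0.02]],"hand":[0]}' | grep -E "pos|contact|finger"
```

```text
tcp_pos: [0.458, -0.2128, 0.106]
contact_force: [-0.0, -10.9, -0.1]
finger_force: 5.8
tcp_pos: [0.4576, -0.2101, 0.106]
contact_force: [0.2, -11.7, -0.7]
finger_force: 5.7
```

Seated and at about 11 N. I'll go on a few mm to confirm that the force falls.

```bash
python3 -m pendant '{"delta_pos":[[-0.5,-3,0]],"twist":[[0,0,0.025]],"hand":[0]}' | grep -E "pos|contact|finger"
python3 -m pendant '{"delta_pos":[[-0.5,-3,0]],"twist":[[0,0,0.025]],"hand":[0]}' | grep -E "pos|contact|finger"
```

```text
tcp_pos: [0.4572, -0.2072, 0.106]
contact_force: [0.7, -11.8, -0.4]
finger_force: 5.4
tcp_pos: [0.4569, -0.2041, 0.106]
contact_force: [1.1, -10.5, -0.4]
finger_force: 5.2
```

```bash
python3 -m pendant '{"delta_pos":[[-0.5,-3,0],[-0.5,-3,0]],"twist":[[0,0,0.025],[0,0,0.025]],"hand":[0,0]}' | grep -E "pos|contact|finger"
python3 -m pendant '{"delta_pos":[[0.5,3,0],[0.5,3,0],[0.5,5,0],[0,6,0],[0,8,0],[0,10,0],[0,15,0],[0,15,0]],"twist":[[0,0,-0.025],[0,0,-0.025],[0,0,-0.025],[0,0,-0.025],[0,0,0],[0,0,0],[0,0,0],[0,0,0]],"hand":[0,0,0,0,0,0,0,0]}'; python3 st.py
```

```text
tcp_pos: [0.4565, -0.1979, 0.106]
contact_force: [0.1, -10.6, 0.1]
finger_force: 4.7
t: 7.83
tcp_pos: [0.454, -0.2635, 0.1058]
tcp_rot: [-0.0, 1.0, -0.02, -0.0]
contact_force: [0.6, 0.2, -0.4]
opening: 0.0006
finger_force: 0.0
t 7.8333 p [ 0.454  -0.2635  0.1058] R [[0.999, -0.04, -0.001], [-0.04, -0.999, 0.0], [-0.001, -0.0, -1.0]] j [-0.64  0.51  1.72  0.    0.91  0.97] F [ 0.6  0.2 -0.4] op 0.0005968705259792527
to target, tool mm [58.2 48.5 -0.3] yaw err y 0.6347530449211005
```

```bash
python3 -m pendant '{"delta_pos":[[0,10,0],[0,0,-25],[0,0,-30],[0,0,-35],[0,0,-30],[0,0,-10],[0,0,0]],"twist":[[0,0,0],[0,0,0],[0,0,0],[0,0,0],[0,0,0],[0,0,0],[0,0,0]],"hand":[0,0,0,0,0,0,0]}'
python3 - <<'E'
from station import eyes
import cv2,numpy as np
a=eyes.grab_frame("scene")["image"][:,:,::-1][150:330,120:400]
b=eyes.grab_frame("top")["image"][:,:,::-1][120:280,90:430]
cv2.imwrite("pics/end.png",np.vstack([cv2.resize(a,(560,300)),cv2.resize(b,(560,264))]))
E
```

```text
t: 8.42
tcp_pos: [0.455, -0.274, 0.2386]
tcp_rot: [0.001, 1.0, -0.02, 0.002]
contact_force: [0.9, -1.3, -0.1]
opening: 0.0004
finger_force: 0.0
```

View pics/end.png

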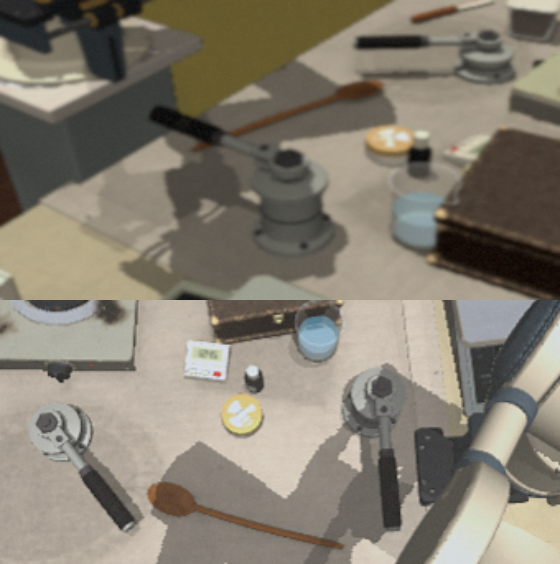

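The tall wrench (lower half, nut (380,385) to grip end (392,525)) has turned to point back at the robot. It looks straight again, the gripper is clear of it, and the low wrench is unmoved.

```bash
python3 -c "
from station import ctrl
print(ctrl.hand_in())"
```

```text
the job is handed in; nothing more can be done
None
```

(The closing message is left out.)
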